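# Change the knob chute over to the other bin

### The arm

A 7-joint arm with a two-finger parallel gripper is mounted at the origin on the work surface. World frame = base frame: x ahead of the robot, y to its left, z up, the work surface at z = 0. Lengths are in m, angles in rad, forces in N, time in s.
With the tool pointing down it reaches from about 0.425 to 0.875 m from the base axis. Payload 4.7 kg.
Tool frame: the origin (TCP) lies midway between the tips of the shut fingers; the grasp point (between the pads) lies 19 mm behind it (robot.grip_depth is the distance from the TCP to the grasp point, in m); z points along the fingers, x is the direction in which the jaws open and shut, and the axes are right-handed (so a half turn about z gives the same grasp; the last joint's range is limited). The gripper opens to 87 mm and grips with 3 to 60 N. Pads are 19 mm wide; open, the fingers measure 117 mm over their backs; the gripper's body (75 mm by 190 mm) begins 51 mm behind the grasp point.
Start: joints at [1.194, 0.321, -0.07, 1.45, 0.023, 1.371, -0.057], TCP at [0.248, -0.601, 0.223] pointing down, gripper open.
Joint ranges: [-2.86, 2.86], [-0.3, 2.09], [-1.38, 1.24], [0.06, 2.45], [-1.56, 4.7], [0.09, 2.05], [-2.69, 2.69]. Speed limits (rad/s): [2.57, 2.57, 3.14, 3.14, 3.14, 3.14, 3.14].

### API

Orientations are given as a rotation vector (axis times angle).
In Python, from workcell import robot, optics, nets gives the robot as it stands. The module is installed in compiled form; this text tells all that it offers.
- The arm moves only by the shell command python3 -m pendant 'ROWS' [FORCE]. ROWS is JSON, a list that holds one entry, the list of rows, each a list of 7 numbers: the shift along the tool's x, y, z each as a share of 0.3 m, from -1 to 1, then the turn, a rotation vector about the tool's x, y, z each as a share of 0.08 rad, from -1 to 1, then the finger opening in mm, from 0 to 87. A call has 1 to 10 rows; each row shifts and turns the commanded pose from where the row before left it, along the tool's axes as they then stand; what a row does not reach is not made up. A row lasts 1/10 s, in which the tool goes at most 50 mm and 8.59 degrees, less where a joint would pass 70% of its speed; a pose out of reach is approached as far as the arm can. A call with a number of a shift or a turn outside -1 to 1 is refused whole. A call with a gripper value outside its range is refused whole. The fingers move at their own pace and stop on an object; FORCE is the grip in N (left out, the last holds). Time passes only in rows, so rows that do not move let the fingers close. It gives the time, the measured TCP pose, the force and the opening at its end, in the units of the state.
- robot.read_state(): the state, without advancing time (a new reading comes with each control period).
- optics.camera(name): name is "scene" or "top"; returns (picture, depth): 420x560x3 uint8, red, green, blue; 420x560 float32, m along the optical axis (not along the pixel's ray), 0 where there is no reading.
- optics.get_calibration(name): a dict with "intrinsics" (3x3 intrinsics, pixels), "cam_to_world" (4x4, takes a point from camera to world coordinates). Camera axes: x right, y up, looking along -z (the intrinsics and any distortion apply to the point x, -y, -z); pixel columns grow to the right and rows downward; lengths in m; the calibration is good to about 2 mm. A picture is of the moment at which its call begins. get_calibration takes no time and is no camera call.
- robot.close_job(): hands the job in, once; it reports no verdict.
Trained networks look in the newest picture that a camera, given by its name, has taken for a name from the list of things; names that differ only in an ending like _2 or _b are one class to them, and where a whole thing is asked for, a point or a joint stands for the part that bears it (a point fixed in the world has none). Each returns a list of dicts, best first, with "confidence" (0 to 1); they miss things now and then, are a little off and sometimes report something else, mostly with a low value. They report only what shows in the picture. A call takes as long as a camera call. They do not tell look-alikes from the thing itself.
- nets.silhouettes(camera, name): "pixels" (420x560 bool, what is visible of it) and "uv" ([column, row] in pixels, amid what is visible of it).
The state is a dict: "clock": time; "joint_positions": joint angles; "joint_vel": joint speeds; "effort": joint torques, N m; "tool_pos": TCP position; "tool_rot": TCP orientation; "wrist_force": force on the tool from outside, world axes, zero at the start; "moment": the same for the moment, N m; "width": opening from 0.0 (shut) to 1.0 (fully open).
Only numpy, scipy, OpenCV 4.12 (cv2) and the standard library are available. Lean on these libraries where they do the work, as an engineer would, in place of code of your own. Each camera call takes 0.05 s, during which the arm holds its last target. There are 200 camera calls.

### The job

The seesaw gate of the knob chute is set for one bin: press down its raised end so that it rocks over and feeds the other chute. Then press the pad of the stop lever down and hold it until all four turned wooden balls have rolled down that other chute into its bin, and let the stop spring shut again. Only press with the fingertips: the balls must roll by themselves, so do not touch, push or lift them, and leave the plane, the screwdriver and the glue bottle where they are.

Things in the scene. Friction and masses are not known exactly. Their poses are not given: they have to be found in the camera images.
- feeder: shop-made plywood chute on a 12 mm baseboard, screwed to the bench. Origin on the bench top under the middle of the gate; x points away from the robot (turned up to 0.2 rad) and up along the infeed, y left, z up. A ball let go rolls down the infeed towards -x onto the middle of the gate, to the gate's low end, then down the left (+y) or right (-y) chute into the bin there
- infeed_foot (a point): middle of the infeed trough's lower edge, at its floor, 162 mm above the bench and 28 mm beyond the feeder's origin. From here the trough (58 mm wide outside, side strips 16 mm high) runs 222 mm along the feeder's x, rising to a floor height of 198 mm
- gate (a joint): angle of the aluminium seesaw gate, an open trough 220 mm long across the foot of the infeed, about a pin along the feeder's x, 114 mm above its origin. +0.36 = left end fully down (feeds the left chute), -0.36 = right end fully down (feeds the right chute). Top-heavy: it falls to the nearer side and stays there; takes about 0.6 N at a tab to rock. Starts fully down on either side
- tab_left (a point): centre of the top of the gate's left finger tab, a flat plate 36 (x) x 50 (y) x 6 mm on the gate's robot side; moves with the gate. Lies 48 mm to -x, 90 mm left of and 41 mm above the pin (gate level); its top is 184 mm above the bench raised, 121 mm down, and it moves 29 mm outwards (left) going down. The gate's front wall stands 34 mm above it along its far edge
- tab_right (a point): the same on the right end: 90 mm right of the pin; moves 29 mm outwards (right) as it goes down
- stop (a joint): angle of the steel stop lever that bars the infeed: 0 = shut (its blade hangs in front of the first ball), 0.60 = pad fully down, blade lifted; balls pass from about 0.45. A spring shuts it when let go (1 to 2 N at the pad). It turns about a pin along the feeder's x at x = 65, y = +75, z = 217 mm, between two plywood cheeks 32 mm wide (y), tops 229 mm above the bench
- stop_pad (a point): centre of the top of the lever's finger pad, a flat steel plate 36 x 36 x 6 mm at the lever's left end, 78 mm left of and 7 mm above its pin; moves with the lever. 224 mm above the bench when shut, about 179 mm fully down, where it lies about 10 mm nearer to the pin
- bin_left: wooden open box at the foot of the left chute, 160 x 160 x 55 mm outside, walls and floor 6 mm, fixed on the baseboard, empty. Origin under its centre, axes as the feeder's
- bin_right: the same at the foot of the right chute
- knob1: turned wooden ball (drawer-knob blank), 40 mm across, about 23 g, loose; the first in the queue behind the stop. Origin at its centre
- knob2: second ball of the queue, the same
- knob3: third ball, the same
- knob4: fourth ball, the same
- plane: wooden hand plane, about 200 x 56 mm and 115 mm tall, lying beyond the right bin; origin under its centre. Leave it alone
- screwdriver: screwdriver with a wooden handle lying on the bench in front of the chute. Leave it alone
- glue: plastic glue bottle, 60 mm across and 150 mm tall, standing beyond the left bin; origin under its centre. Leave it alone
Not all that is in view belongs to the job. Leave any black or green look-alike of the knob1 alone.

How it is judged:
On the way, in this order (a step that is already met when the one before it is completed fails the run):
1. the gate is rocked fully over to the other side while all four balls still wait behind the stop (((value of joint gate above 0.3 rad and distance of tab_left from where it was at the start of the episode above 0.03 m) or (value of joint gate below -0.3 rad and distance of tab_left from where it was at the start of the episode above 0.03 m)) and x of each of knob1, knob2, knob3, knob4 in the frame of feeder above 0.07 m), for 0.2 s.
2. the stop's pad is held down (value of joint stop above 0.4 rad), for 0.2 s.
At the end, for the whole second after the job is handed in: the gate lies over to the side opposite to its start (more than 0.30 rad of its 0.36), all four balls lie at rest inside the bin on that side, and the stop is shut (under 0.1 rad) (((value of joint gate above 0.3 rad and distance of tab_left from where it was at the start of the episode above 0.03 m and (x of knob1 in the frame of bin_left between -0.078 and 0.078 m and y of knob1 in the frame of bin_left between -0.078 and 0.078 m and z of knob1 in the frame of bin_left below 0.075 m and linear speed of knob1 below 0.1 m/s) and (x of knob2 in the frame of bin_left between -0.078 and 0.078 m and y of knob2 in the frame of bin_left between -0.078 and 0.078 m and z of knob2 in the frame of bin_left below 0.075 m and linear speed of knob2 below 0.1 m/s) and (x of knob3 in the frame of bin_left between -0.078 and 0.078 m and y of knob3 in the frame of bin_left between -0.078 and 0.078 m and z of knob3 in the frame of bin_left below 0.075 m and linear speed of knob3 below 0.1 m/s) and (x of knob4 in the frame of bin_left between -0.078 and 0.078 m and y of knob4 in the frame of bin_left between -0.078 and 0.078 m and z of knob4 in the frame of bin_left below 0.075 m and linear speed of knob4 below 0.1 m/s)) or (value of joint gate below -0.3 rad and distance of tab_left from where it was at the start of the episode above 0.03 m and (x of knob1 in the frame of bin_right between -0.078 and 0.078 m and y of knob1 in the frame of bin_right between -0.078 and 0.078 m and z of knob1 in the frame of bin_right below 0.075 m and linear speed of knob1 below 0.1 m/s) and (x of knob2 in the frame of bin_right between -0.078 and 0.078 m and y of knob2 in the frame of bin_right between -0.078 and 0.078 m and z of knob2 in the frame of bin_right below 0.075 m and linear speed of knob2 below 0.1 m/s) and (x of knob3 in the frame of bin_right between -0.078 and 0.078 m and y of knob3 in the frame of bin_right between -0.078 and 0.078 m and z of knob3 in the frame of bin_right below 0.075 m and linear speed of knob3 below 0.1 m/s) and (x of knob4 in the frame of bin_right between -0.078 and 0.078 m and y of knob4 in the frame of bin_right between -0.078 and 0.078 m and z of knob4 in the frame of bin_right below 0.075 m and linear speed of knob4 below 0.1 m/s))) and value of joint stop below 0.1 rad); the robot touches nothing.
It fails at once if a ball is touched by the robot (contact force between any of knob1, knob2, knob3, knob4 and the fingers above 0.3 N or contact force between any of knob1, knob2, knob3, knob4 and the arm above 0.3 N).
It fails at once if a ball is lifted (height (world z) of any of knob1, knob2, knob3, knob4 above 0.235 m).
It fails at once if the plane, the screwdriver or the glue bottle is moved by more than 25 mm (distance of any of plane, screwdriver, glue from where it was at the start of the episode above 0.025 m).
It also fails if it takes over 43 s, if anything falls off the work surface, if the arm or the gripper's body presses on something with over 40 N, if the wrist force passes 120 N, or if a joint passes its speed limit or range.

## Working session

There is one attempt and no reset: what is moved stays moved. The work goes in short steps, Python scripts to look and compute and a shell command to move; the robot and the scene stay as the last step left them, time stands still between calls to the robot, and variables do not carry over. Pictures are saved under pics/ and viewed, about 8 in all and at most 12, crops included, and the job is handed in when it is done.

```bash
mkdir -p pics
cat > h.py <<'E'
import numpy as np, cv2
from workcell import robot, optics, nets
def cloud(cam):
    im,d=optics.camera(cam); c=optics.get_calibration(cam); K=np.array(c["intrinsics"]);T=np.array(c["cam_to_world"])
    v,u=np.mgrid[:d.shape[0],:d.shape[1]]
    P=np.stack([(u-K[0,2])/K[0,0]*d,-(v-K[1,2])/K[1,1]*d,-d],-1)@T[:3,:3].T+T[:3,3]
    P[d==0]=np.nan
    return im,P
def save(im,n): cv2.imwrite("pics/"+n,im[...,::-1])
E
python3 - <<'E'
from h import *
for c in("scene","top"):
    im,P=cloud(c); save(im,c+"1.png"); np.save(c+".npy",P)
    k=optics.get_calibration(c); print(k)
    for n in("tab_left","gate","stop_pad","stop","infeed_foot","feeder","bin_left","bin_right","knob1"):
        try:
            for r in nets.silhouettes(c,n)[:5]:
                m=r["pixels"]; print(c,n,round(r["confidence"],2),np.round(r["uv"]),m.sum(),np.round(np.nanmedian(P[m],0),3))
        except Exception as e: print(c,n,e)
s=robot.read_state(); print(s)
E
```

```text
{'intrinsics': array([[518.02381607,   0.        , 280.10880613],
       [  0.        , 518.02381607, 205.42235937],
       [  0.        ,   0.        ,   1.        ]]), 'cam_to_world': array([[-2.61600233e-01, -6.06322083e-01,  7.50958621e-01,
         1.48016685e+00],
       [ 9.65175802e-01, -1.65138433e-01,  2.02891520e-01,
         2.77275994e-01],
       [ 9.94521300e-04,  7.77883558e-01,  6.28407655e-01,
         8.91963456e-01],
       [ 0.00000000e+00,  0.00000000e+00,  0.00000000e+00,
         1.00000000e+00]])}
scene tab_left 0.91 [295. 176.] 1261 [0.493 0.056 0.175]
scene gate 0.55 [296. 175.] 1515 [0.494 0.056 0.171]
scene stop_pad 0.77 [328. 188.] 578 [0.591 0.142 0.221]
scene stop_pad 0.3 [295. 171.] 1344 [0.492 0.051 0.171]
scene stop_pad 0.25 [268. 207.] 200 [0.689 0.038 0.218]
scene stop 0.82 [335. 186.] 498 [0.592 0.15  0.221]
scene infeed_foot 0.71 [295. 236.] 24389 [0.575 0.082 0.035]
scene infeed_foot 0.66 [282. 190.] 192 [0.611 0.048 0.206]
scene infeed_foot 0.3 [297. 174.] 1423 [0.493 0.056 0.172]
scene feeder 0.62 [295. 238.] 24323 [0.575 0.081 0.035]
scene b
[... 1652 characters left out ...]
0.026 0.218]
{'clock': 1.0, 'joint_positions': array([ 1.19407372,  0.3209633 , -0.07015167,  1.45050935,  0.02257759,
        1.37080171, -0.05687832]), 'joint_vel': array([ 0.00033648,  0.00083961, -0.00178215,  0.00149109,  0.00024742,
       -0.00032755, -0.00031998]), 'effort': array([-1.28111033e-04, -4.91108751e+01, -4.03066976e-01, -3.12783122e+01,
       -6.35525957e-02,  3.35655338e-02,  2.93469441e-05]), 'tool_pos': array([ 0.2476365 , -0.600995  ,  0.22260607]), 'tool_rot': array([ 2.61052157e+00, -1.74767818e+00,  1.30955680e-04]), 'wrist_force': array([-0.01397178,  0.60064112,  0.10841044]), 'moment': array([ 0.0377394 , -0.00408037, -0.03761478]), 'width': 1.0001162806731994}
```

View pics/top1.png

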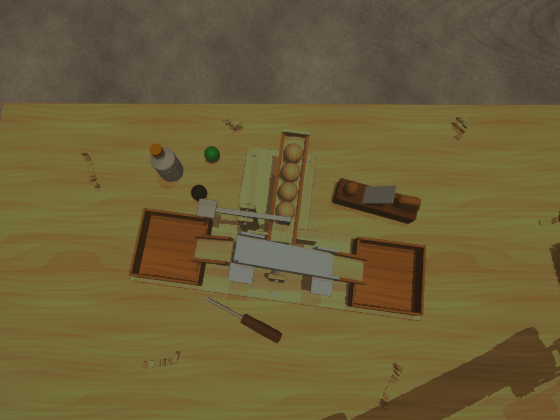

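View pics/scene1.png

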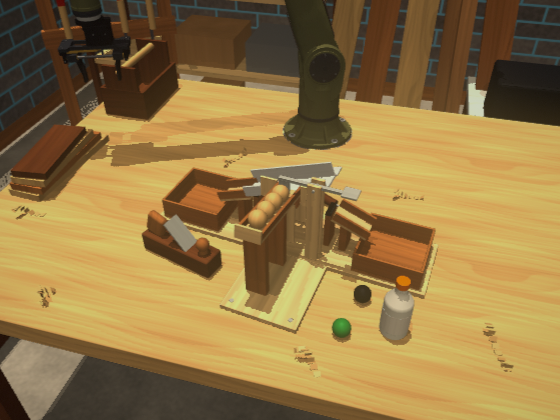

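The top view shows the gate from (235,250) to (332,268), the left tab at (241,271), the right tab at (321,286), the stop pad at (207,208) and the balls at (285–293, 152–210). The screwdriver lies at (208,298)–(280,335). Next I'll measure the tabs, the pad and the feeder yaw.

Run:
```python
from h import *
from scipy import ndimage
P=np.load("top.npy")
def blob(u,v,tol=.012):
    # connected region w/ small local plane deviation
    w=P[v-3:v+4,u-3:u+4].reshape(-1,3); w=w[~np.isnan(w).any(1)]
    A=np.c_[w[:,:2],np.ones(len(w))]; co=np.linalg.lstsq(A,w[:,2],rcond=None)[0]
    r=P[...,2]-(P[...,:2]@co[:2]+co[2]); m=np.abs(r)<.005
    m[:v-25]=0;m[v+25:]=0;m[:,:u-25]=0;m[:,u+25:]=0
    l,_=ndimage.label(ndimage.binary_erosion(m,iterations=1)); m=ndimage.binary_dilation(l==l[v,u],iterations=1)
    q=P[m]; rect=cv2.minAreaRect(q[:,:2].astype(np.float32))
    print((u,v),m.sum(),"centre",np.round(P[v,u],3),"mean",np.round(q.mean(0),3),"slope",np.round(co,3),"rect",np.round(rect[0],3),np.round(rect[1],3),round(rect[2],1))
for uv in((241,271),(321,286),(207,208)): blob(*uv)
for uv in((285,210),(288,191),(290,171),(293,152)): print(uv,P[uv[1],uv[0]])
# rim of bins / baseboard
z=P[...,2]
for s in(range(130,215),range(345,428)):
    m=np.zeros(z.shape,bool); m[200:320,s.start:s.stop]=1; m&=(abs(z-.060)<.008)
    print(m.sum(),[np.round(t,3) for t in cv2.minAreaRect(P[m][:,:2].astype(np.float32))])
m=(P[...,2]>.12)&(P[...,0]<.62)&(P[...,2]<.26)
im=cv2.imread("pics/top1.png")[190:310,180:360]; cv2.imwrite("pics/c1.png",cv2.resize(im,None,fx=4,fy=4,interpolation=cv2.INTER_CUBIC))
```

```text
(241, 271) 429 centre [0.481 0.123 0.184] mean [0.477 0.124 0.185] slope [-0.037  0.403  0.153] rect [0.477 0.124] [0.047 0.036] 81.8
(321, 286) 364 centre [ 0.455 -0.042  0.124] mean [ 0.455 -0.042  0.122] slope [0.098 0.41  0.095] rect [ 0.455 -0.043] [0.048 0.035] 82.6
(207, 208) 403 centre [0.6   0.189 0.224] mean [0.599 0.184 0.224] slope [-0.062  0.033  0.255] rect [0.598 0.175] [0.067 0.036] 81.5
(285, 210) [0.59909454 0.03637914 0.21111786]
(288, 191) [0.63701379 0.03039141 0.21579166]
(290, 171) [0.67620851 0.02649745 0.22408667]
(293, 152) [0.71530755 0.020347   0.22762819]
682 [array([0.549, 0.3  ]), array([0.161, 0.16 ]), np.float64(82.458)]
849 [array([ 0.531, -0.207]), array([0.171, 0.268]), np.float64(86.892)]
```

View pics/c1.png

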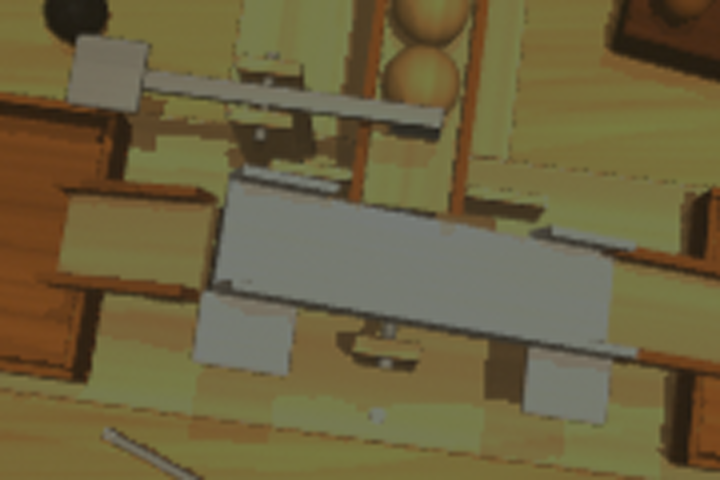

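The left tab is raised at (0.477, 0.124, 0.184), so the gate feeds right now and has to rock over to the left. The feeder yaw is about -0.131 and its origin about (0.5155, 0.0485). The pad is at (0.600, 0.190, 0.224). First I lift, shut the fingers and align the tool with the feeder, so that tool x = -feeder y and tool y = -feeder x.

```bash
python3 -m pendant '[[[0,0,-0.12,0,0,0,0],[0,0,-0.12,0,0,1,0],[0,0,-0.12,0,0,1,0],[0,0,0,0,0,1,0],[0,0,0,0,0,1,0],[0,0,0,0,0,1,0],[0,0,0,0,0,1,0],[0,0,0,0,0,0.53,0]]]' 20
cat > rel.py <<'E'
from h import *
from scipy.spatial.transform import Rotation as R
import sys
s=robot.read_state(); M=R.from_rotvec(s["tool_rot"]).as_matrix()
f=lambda p:(np.array(p)-s["tool_pos"])@M
print("t",s["clock"],"pos",np.round(s["tool_pos"],3),"toolx",np.round(M[:,0],3),"F",np.round(s["wrist_force"],1))
for p in([.479,.127,.21],[.601,.191,.245]): print(p,"tool delta /0.3:",np.round(f(p)/.3,3))
E
python3 rel.py
```

```text
clock: 1.8
tool_pos: [0.2476, -0.601, 0.3306]
tool_rot: [2.068, -2.365, 0.0]
wrist_force: [0.1, -0.6, 0.6]
width: 0.353
t 1.8 pos [ 0.248 -0.601  0.331] toolx [-0.134 -0.991  0.   ] F [ 0.1 -0.6  0.6]
[0.479, 0.127, 0.21] tool delta /0.3: [-2.508 -0.44   0.402]
[0.601, 0.191, 0.245] tool delta /0.3: [-2.774 -0.814  0.285]
```

```bash
python3 -m pendant '[[[-0.15,-0.044,0,0,0,0,0],[-0.15,-0.044,0,0,0,0,0],[-0.15,-0.044,0,0,0,0,0],[-0.15,-0.044,0,0,0,0,0],[-0.15,-0.044,0,0,0,0,0],[-0.15,-0.044,0,0,0,0,0],[-0.15,-0.044,0,0,0,0,0],[-0.15,-0.044,0,0,0,0,0],[-0.15,-0.044,0,0,0,0,0],[-0.15,-0.044,0,0,0,0,0]]]'; python3 -m pendant '[[[-0.15,0,0,0,0,0,0],[-0.15,0,0,0,0,0,0],[-0.15,0,0,0,0,0,0],[-0.15,0,0,0,0,0,0],[-0.15,0,0,0,0,0,0],[-0.15,0,0,0,0,0,0],[-0.1,0,0.05,0,0,0,0],[0,0,0.1,0,0,0,0],[0,0,0,0,0,0,0]]]'; python3 rel.py
```

```text
clock: 2.8
tool_pos: [0.4379, -0.1703, 0.3309]
tool_rot: [2.07, -2.363, 0.002]
wrist_force: [0.1, -0.4, 0.9]
width: 0.004
clock: 3.7
tool_pos: [0.4746, 0.1255, 0.2824]
tool_rot: [2.07, -2.356, -0.005]
wrist_force: [0.4, -0.9, 0.7]
width: 0.011
t 3.7 pos [0.475 0.125 0.282] toolx [-0.129 -0.992  0.002] F [ 0.4 -0.9  0.7]
[0.479, 0.127, 0.21] tool delta /0.3: [-0.007 -0.015  0.241]
[0.601, 0.191, 0.245] tool delta /0.3: [-0.271 -0.39   0.122]
```

```bash
python3 -m pendant '[[[0,0,0.1,0,0,0,0],[0,0,0.1,0,0,0,0],[0,0,0.1,0,0,0,0],[-0.01,0,0.03,0,0,0,0],[-0.02,0,0.03,0,0,0,0],[-0.02,0,0.03,0,0,0,0],[-0.02,0,0.03,0,0,0,0],[-0.01,0,0.03,0,0,0,0],[-0.01,0,0.03,0,0,0,0],[0,0,0,0,0,0,0]]]'
python3 - <<'E'
from h import *
im,P=cloud("top"); save(im,"top2.png"); import sys; sys.argv
for r in nets.silhouettes("top","gate")[:2]:
    q=P[r["pixels"]]; q=q[(q[:,2]>.07)&(q[:,2]<.23)]; t=q@[.131,.991,0]; print(r["confidence"],len(q),np.polyfit(t,q[:,2],1))
c=im[190:320,180:400]; cv2.imwrite("pics/c2.png",cv2.resize(c[...,::-1],None,fx=3.5,fy=3.5))
E
```

```text
clock: 4.7
tool_pos: [0.4794, 0.1522, 0.1402]
tool_rot: [2.07, -2.36, -0.003]
wrist_force: [-0.4, 0.0, -0.7]
width: 0.004
0.25 779 [-0.11525546  0.07866417]
```

View pics/c2.png

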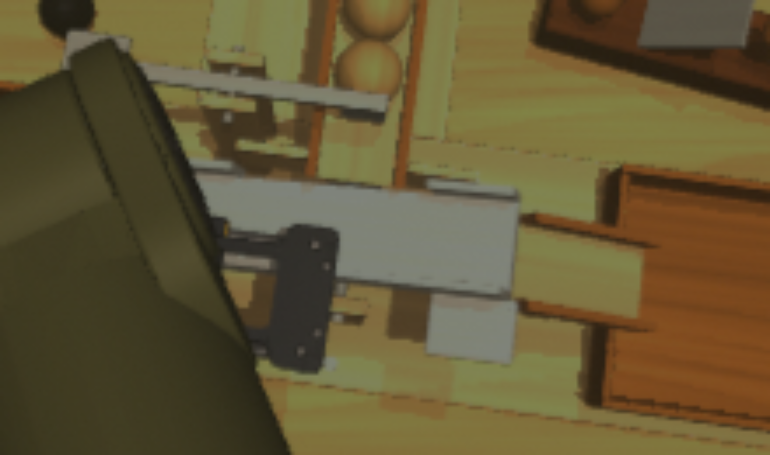

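The right tab, at crop (470,325), is now raised, so the gate has rocked over. I'll lift off, check the gate angle and go above the pad.

```bash
python3 -m pendant '[[[0,0,-0.12,0,0,0,0],[0,0,-0.14,0,0,0,0],[0,0,-0.14,0,0,0,0],[-0.05,-0.08,-0.02,0,0,0,0],[-0.05,-0.1,0,0,0,0,0],[-0.04,-0.1,0,0,0,0,0],[-0.035,-0.1,0,0,0,0,0],[0,0,0,0,0,0,0]]]'; python3 rel.py
python3 - <<'E'
from h import *
im,P=cloud("top"); save(im,"top3.png")
m=(np.abs(P[...,2]-.184)<.02)
F=(P-[.5155,.0485,0]); x=F@[.991,-.131,0]; y=F@[.131,.991,0]
m=(abs(x+.05)<.012)&(y<-.055)&(y>-.085)&(P[...,2]>.1)
print(m.sum(),np.polyfit(y[m],P[m][:,2],1),P[m][:,2].mean())
m=(abs(x)<.015)&(abs(y+.03)<.06)&(P[...,2]<.2)
print("gate floor slope",m.sum(),np.polyfit(y[m],P[m][:,2],1))
E
```

```text
clock: 5.6
tool_pos: [0.6033, 0.1883, 0.2659]
tool_rot: [-2.068, 2.365, 0.003]
wrist_force: [0.6, -0.1, -0.1]
width: 0.004
t 5.6 pos [0.603 0.188 0.266] toolx [-0.134 -0.991 -0.002] F [ 0.6 -0.1 -0.1]
[0.479, 0.127, 0.21] tool delta /0.3: [0.258 0.383 0.186]
[0.601, 0.191, 0.245] tool delta /0.3: [-0.008  0.009  0.07 ]
195 [-0.36362677  0.15877368] 0.18430194525479862
gate floor slope 617 [-0.37356443  0.15693215]
```

The gate is fully over to the left (slope -0.364, about 0.35–0.36 rad). Next I press the pad.

```bash
python3 -m pendant '[[[-0.006,0.008,0.07,0,0,0,0],[0,0,0.06,0,0,0,0],[0.005,0,0.04,0,0,0,0],[0.007,0,0.04,0,0,0,0],[0.01,0,0.035,0,0,0,0],[0.01,0,0.03,0,0,0,0],[0,0,0,0,0,0,0],[0,0,0,0,0,0,0]]]'; python3 rel.py
cat > look.py <<'E'
from h import *
import sys
im,P=cloud("scene"); save(im,sys.argv[1])
for r in nets.silhouettes("scene","knob1"):
    if r["pixels"].sum()<1500: print(round(r["confidence"],2),np.round(r["uv"]),np.round(np.nanmedian(P[r["pixels"]],0),3))
E
python3 look.py s4.png
```

```text
clock: 6.45
tool_pos: [0.5969, 0.1814, 0.1852]
tool_rot: [2.07, -2.363, 0.0]
wrist_force: [-1.0, 0.6, 2.1]
width: 0.004
t 6.45 pos [0.597 0.181 0.185] toolx [-0.132 -0.991  0.   ] F [-1.   0.6  2.1]
[0.479, 0.127, 0.21] tool delta /0.3: [ 0.231  0.366 -0.083]
[0.601, 0.191, 0.245] tool delta /0.3: [-0.033 -0.009 -0.199]
0.81 [362. 296.] [0.702 0.253 0.033]
0.76 [341. 329.] [0.803 0.225 0.032]
0.7 [293. 181.] [0.562 0.055 0.198]
0.56 [273. 199.] [0.642 0.039 0.206]
0.54 [284. 188.] [0.599 0.048 0.204]
0.42 [299. 176.] [0.526 0.063 0.189]
```

View pics/s4.png

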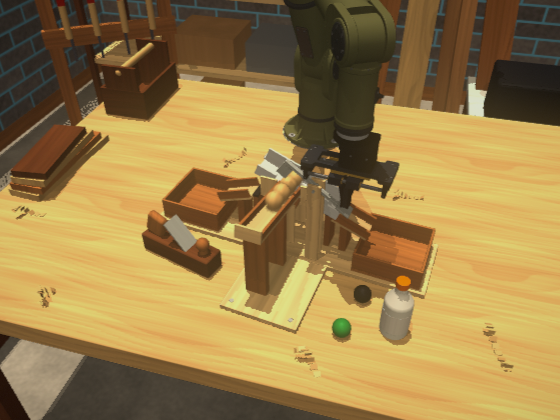

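The balls at (273–299, 176–199) are rolling onto the gate while the pad is held down, with 2 N on the wrist. I'll keep holding.

```bash
for i in 1 2 3; do python3 -m pendant '[[[0,0,0,0,0,0,0],[0,0,0,0,0,0,0],[0,0,0,0,0,0,0],[0,0,0,0,0,0,0],[0,0,0,0,0,0,0],[0,0,0,0,0,0,0],[0,0,0,0,0,0,0],[0,0,0,0,0,0,0],[0,0,0,0,0,0,0],[0,0,0,0,0,0,0]]]'|grep -E "clock|force"; done; python3 look.py s5.png
```

```text
clock: 7.55
wrist_force: [-1.0, -0.2, 2.1]
clock: 8.55
wrist_force: [1.0, -0.2, 2.5]
clock: 9.55
wrist_force: [0.4, -0.0, 1.9]
0.79 [364. 295.] [0.7   0.254 0.032]
0.73 [418. 239.] [0.514 0.362 0.049]
0.7 [417. 257.] [0.575 0.357 0.049]
0.6 [342. 332.] [0.802 0.225 0.031]
0.45 [398. 254.] [0.579 0.314 0.052]
```

View pics/s5.png

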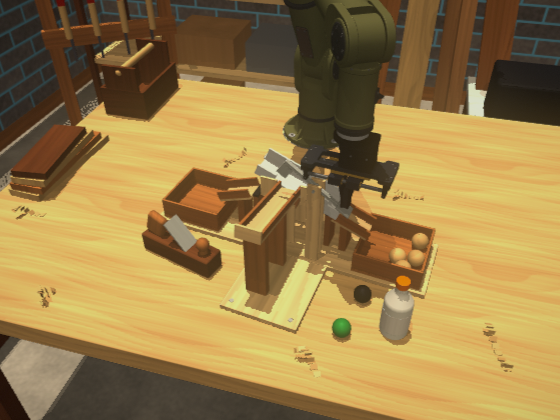

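All four balls are in the left bin, at (420,241), (417,257), (398,255) and (402,267), and the trough is empty. Now I'll release the pad.

```bash
python3 -m pendant '[[[-0.01,0,-0.03,0,0,0,0],[-0.01,0,-0.04,0,0,0,0],[-0.008,0,-0.05,0,0,0,0],[-0.005,0,-0.05,0,0,0,0],[0,0,-0.12,0,0,0,0],[0,0,-0.14,0,0,0,0],[0,0,0,0,0,0,0],[0,0,0,0,0,0,0],[0,0,0,0,0,0,0],[0,0,0,0,0,0,0]]]'; python3 -m pendant '[[[-0.05,-0.1,0,0,0,0,0],[-0.05,-0.12,0,0,0,0,0],[-0.05,-0.12,0,0,0,0,0],[0,0,0,0,0,0,0],[0,0,0,0,0,0,0]]]'; python3 look.py s6.png
python3 - <<'E'
from h import *
im,P=cloud("top"); save(im,"top6.png")
F=(P-[.5155,.0485,0]); x=F@[.991,-.131,0]; y=F@[.131,.991,0];z=P[...,2]
m=(abs(x)<.015)&(abs(y)<.07)&(z<.2); print("gate",m.sum(),np.polyfit(y[m],z[m],1))
m=(abs(x-.065)<.012)&(abs(y-.153)<.015)&(z>.15)&(z<.24); print("pad",m.sum(),z[m].mean() if m.any() else None)
im=cv2.imread("pics/s6.png")[140:300,150:450]; cv2.imwrite("pics/c6.png",cv2.resize(im,None,fx=2.6,fy=2.6))
E
```

```text
clock: 10.65
tool_pos: [0.5977, 0.191, 0.3128]
tool_rot: [2.069, -2.361, -0.001]
wrist_force: [-0.5, 0.0, 0.5]
width: 0.007
clock: 11.15
tool_pos: [0.7049, 0.223, 0.311]
tool_rot: [2.069, -2.359, -0.005]
wrist_force: [0.7, 0.0, -0.3]
width: 0.009
0.86 [341. 330.] [0.803 0.224 0.032]
0.68 [417. 241.] [0.513 0.363 0.048]
0.68 [398. 254.] [0.579 0.314 0.051]
0.64 [362. 296.] [0.7   0.253 0.031]
0.52 [416. 258.] [0.576 0.357 0.049]Traceback (most recent call last):
  File "<stdin>", line 4, in <module>
    raise TypeError("expected non-empty vector for x")
TypeError: expected non-empty vector for x
```

Run:
```python
from h import *
im,P=cloud("scene")
F=(P-[.5155,.0485,0]); x=F@[.991,-.131,0]; y=F@[.131,.991,0];z=P[...,2]
for n,m in(("pad",(abs(x-.065)<.012)&(abs(y-.153)<.015)&(z>.15)&(z<.24)),("tabR",(abs(x+.05)<.015)&(abs(y+.07)<.02)&(z>.1)&(z<.23))): print(n,m.sum(),np.median(z[m]) if m.any() else None)
cv2.imwrite("pics/c6.png",cv2.resize(im[140:300,150:450,::-1],None,fx=2.6,fy=2.6))
```

```text
pad 95 0.22439782416680332
tabR 4 0.19185071746605814
```

View pics/c6.png

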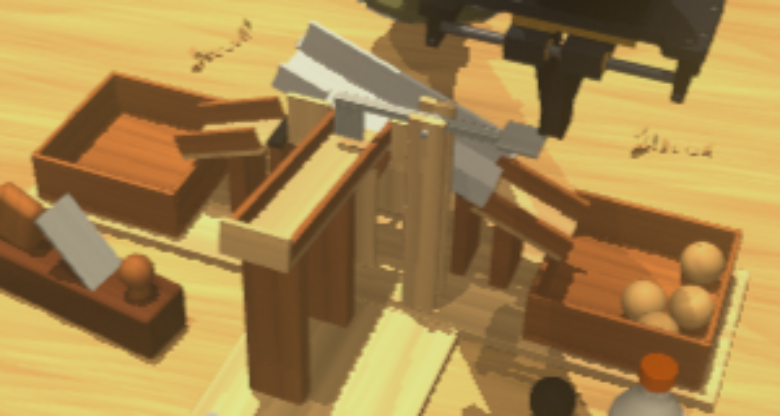

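The pad is back at 224 mm (shut), the gate is over to the left, all four balls rest in the left bin, and the arm is clear of everything.

```bash
python3 -c "
from workcell import robot; print(robot.close_job())"
```

```text
the job is handed in; nothing more can be done
None
```

The job is done and handed in at about 11 s on the robot's clock. All four balls are in the left bin, the gate feeds left and the stop is shut. The hand-in gave no verdict.

- **What I did:** The gate started down on the right. I pressed its raised left tab with the shut fingertips until it rocked over, then held the stop pad down for about 3.5 s. I released it and moved the arm clear.
- **Gate:** Before the balls were released, I measured a slope of about 0.36, so it was fully over to the left. I did not measure it well again at the end. The arm blocked the top camera and that check failed with an error. The scene camera gave only 4 points on the right tab, at about 0.19 m (raised). The last picture shows the gate still down on the left.
- **Balls:** The last picture shows all four in the left bin. The network reported only three of them. Those three moved about 2 mm or less between the looks before and after I released the pad.
- **Stop:** The pad is back at 0.224 m, which is its shut height.
- **Other things:** I saw no change in the plane or the glue bottle. I did not check the screwdriver at the end, but the robot never went near it. The wrist force I read was about 2.6 N or less throughout.

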